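# Push the heater core home in its case

## Robot

A 6-joint arm with a two-finger parallel gripper is mounted at the origin on the work surface. World frame = base frame: x ahead of the robot, y to its left, z up, the work surface at z = 0. Lengths are in m, angles in rad, forces in N, time in s.
With the tool pointing down it reaches from about 0.325 to 0.925 m from the base axis. Payload 3.1 kg.
Tool frame: the origin (TCP) lies midway between the tips of the shut fingers; the grasp point (between the pads) lies 19 mm behind it; z points along the fingers, y is the line along which they close (so a half turn about z gives the same grasp; the last joint's range is limited). The gripper opens to 85 mm and grips with 20 to 120 N. Pads are 22 mm wide; open, the fingers measure 114 mm over their backs; the gripper's body (76 mm by 85 mm) begins 54 mm behind the grasp point. The pads swing forward as they close: fully open they stand 13 mm farther back than shut.
Start: joints at [-1.427, 0.217, 1.613, -0, 1.311, -0.112], TCP at [0.158, -0.605, 0.231] pointing down, gripper open.
Joint ranges: [-2.75, 2.75], [-0.78, 2.1], [0.31, 2.55], [-1.13, 4.27], [0.13, 2.63], [-2.58, 2.58]. Speed limits (rad/s): [2.79, 2.79, 3.14, 3.14, 3.14, 3.14].

## Interface

Orientations are given as a unit quaternion [x, y, z, w].
In Python, from station import r gives the robot as it stands.
- The arm moves only by the tool carry_out, never from a script. Its argument "deltas" is a list of rows, each an object with "dp": the shift along the tool's x, y, z in mm, a list of three; "rotation": the turn, a rotation vector about the tool's x, y, z in rad, a list of three. A call has exactly 5 rows; each row is the pose to reach, as a shift and turn from the pose commanded when the call began, along the tool's axes at that moment; what a row does not reach only later rows make up. A row lasts 1/8 s, in which the tool goes at most 62.5 mm and 10.7 degrees, less where a joint would pass 70% of its speed; a pose out of reach is approached as far as the arm can. A call with a gripper value outside its range is refused whole. "jaw" is the closure, from 0 (fully open) to 1 (shut), set as the call begins (left out, the last holds). The fingers move at their own pace and stop on an object; "squeeze" is the grip in N (left out, the last holds). Time passes only in rows, so rows that repeat a pose let the fingers close, or fill a call up. It gives the time, the measured TCP pose, the force, the opening and the grip force at its end, in the units of the state.
- r.get_state(): the state, without advancing time (a new reading comes with each control period).
- r.camera(name): name is "side" or "top" or "wrist"; returns a dict with "color" (384x512x3 uint8, red, green, blue), "fov_y" (degrees; the focal length in pixels is half the picture's height over the tangent of half this angle, whatever the lens; pixels are square), "cx", "cy" (the principal point, pixels), "R" (3x3) and "t" (3): a world point X has camera coordinates R X + t. Camera axes: x right, y down, z forward; pixel columns grow to the right and rows downward; lengths in m; the calibration is good to about 2 mm. A picture is of the moment at which its call begins. There is no depth.
- r.hand_in(): hands the job in; it is judged then, once.
The state is a dict: "time": time; "q": joint angles; "qd": joint speeds; "tau": joint torques, N m; "eef_pos": TCP position; "tcp_rot": TCP orientation; "wrist_force": force on the tool from outside, world axes, zero at the start; "torque": the same for the moment, N m; "grip_width": finger opening in m; "finger_force": force on a finger pad.
Only numpy, scipy, OpenCV 4.12 (cv2) and the standard library are available. Lean on these libraries where they do the work, as an engineer would, in place of code of your own. Each camera call takes 0.05 s, during which the arm holds its last target. There are 200 camera calls.

## Task

Push the heater core, nose first, into the slot of the black heater case until its mounting flange sits fully home, flush against the case mouth. Do it by gently pushing and nudging the core along the bench with the fingers: do not grip it, lift it or touch its pipes. Leave the drill, socket tray, screw tub and screwdriver where they are, and finish clear of everything.

Things in the scene. Friction and masses are not known exactly. Their poses are not given: they have to be found in the camera images.
- heater_core: Loose aluminium heater core (small finned radiator, about 0.6 kg) flat on the bench. Origin: bench level, mid front face of its mounting flange; +x to the nose, which goes in first; z up. Finned block x 0 to 152 mm, 132 wide, 30 high, free plain sides. Flange: plate x -5 to 0, 176 wide, 40 high. Slides under a push of 2 to 6 N; fins and tanks mark if pressed or squeezed over 35 N.
- core_nose (a point): Middle of the core's nose face at bench level, core x = 170 mm. The nose tank spans core x 152 to 170 mm, 132 mm wide, 32 mm high. Axes as the core's.
- core_rear (a point): Middle of the core's flat rear face at bench level, core x = -31 mm: the back of the rear tank (core x -31 to -5 mm, 150 mm wide, 36 mm high). Free to push on over its whole width. Axes as the core's.
- core_pipes: The two aluminium pipe stubs, 14 mm thick, fixed on top of the core's rear tank; same origin and axes as the core. They rise from a block and run sideways towards the core's -y: they fill core x -29 to -7, y -70 to 26, z 36 to 71 mm. Not to be touched.
- heater_case: Black plastic heater case, fixed. Origin: bench level, middle of the slot mouth; +x points into the slot, z up. Mouth 158 mm wide at x 0, narrowing to 136 mm at x 24, then straight to the far wall at x 176. Flat faces at x 0, |y| 79 to 103, 44 mm high, stop the core's flange. No floor: the core slides on the bench. Home: the core's origin and axes coincide with these.
- slot_end (a point): Middle of the slot's far wall at bench level, case x = 176 mm, axes as the case's. Slot side walls 60 mm high, open above but for 8 mm lips along the sides 36 mm up and a bar across at case x 25 mm, underside 42 mm up. A round blower housing 105 mm high stands beyond, up to case x 390 mm.
- drill: Bystander: yellow-green and black cordless drill lying on its side, about 250 by 220 mm, 62 mm high; origin under its barrel. Leave alone.
- socket_tray: Bystander: blue tray of steel sockets, 85 by 205 mm, 32 mm high; origin under its middle. Leave alone.
- screw_tub: Bystander: white plastic tub of screws, 88 mm across the rim, 55 mm high; origin under its middle. Leave alone.
- screwdriver: Bystander: screwdriver lying on the bench near the case, about 200 mm long and 26 mm thick. Leave alone.
Not all that is in view belongs to the job. What is shaped like the heater_core but orange is not meant.

How it is judged:
By the outcome, as a careful person would: the job done as asked, in the order asked, and still so for the second after the job is handed in, with the robot touching nothing.
It also fails if it takes over 64 s, if anything falls off the work surface, if the arm or the gripper's body presses on something with over 40 N, if the wrist force passes 120 N, or if a joint passes its speed limit or range.

## Working session

There is one attempt and no reset: what is moved stays moved. The work goes in short steps, Python scripts to look and compute and a tool call to move; the robot and the scene stay as the last step left them, time stands still between calls to the robot, and variables do not carry over. Pictures are saved under pics/ and viewed, at most 10 in all, crops included, and the job is handed in when it is done.

Besides the shell and the picture viewer there is one more tool, called after "Request:" as a command line: name --argument value ..., lists and objects as JSON in quotes. carry_out: Moves the arm, as the interface text tells. Its arguments: {"type":"object","properties":{"deltas":{"type":"array","items":{"type":"object","properties":{"dp":{"type":"array","items":{"type":"number"}},"rotation":{"type":"array","items":{"type":"number"}}}}},"jaw":{"type":"number"},"squeeze":{"type":"number"}},"required":["deltas"]}

```bash
mkdir -p pics; ls
cat > h.py <<'E'
import numpy as np,cv2
from station import r
def shot(n,f=None):
    c=r.camera(n)
    if f: cv2.imwrite('pics/'+f,cv2.cvtColor(c['color'],cv2.COLOR_RGB2BGR))
    return c
def ray(c,u,v,z):
    f=192/np.tan(np.radians(c['fov_y'])/2)
    R=np.array(c['R']);t=np.array(c['t']);o=-R.T@t
    d=R.T@np.array([(u-c['cx'])/f,(v-c['cy'])/f,1])
    return o+d*(z-o[2])/d[2]
def proj(c,X):
    f=192/np.tan(np.radians(c['fov_y'])/2)
    p=np.array(c['R'])@np.array(X)+np.array(c['t']);return p[0]/p[2]*f+c['cx'],p[1]/p[2]*f+c['cy']
E
python3 - <<'E'
from h import *
import pickle
c=shot('top');s=shot('side')
pickle.dump((c,s),open('c0.pkl','wb'))
im=np.vstack([c['color']])[:,:,::-1]
cv2.imwrite('pics/top0.png',cv2.resize(im,(800,600)))
cv2.imwrite('pics/side0.png',cv2.resize(s['color'][:,:,::-1],(800,600)))
print(r.get_state());print(c['R'],c['t'],c['fov_y'])
E
```

```text
pics
{'time': 0.1, 'q': array([-1.42725632e+00,  2.17693917e-01,  1.61479836e+00, -4.54975424e-05,
        1.31130766e+00, -1.12188043e-01]), 'qd': array([-0.00110681, -0.00156492, -0.00497881,  0.00079702,  0.00132096,
       -0.00187699]), 'tau': array([-6.47031247e-04, -3.98074794e+01, -3.04970527e+01, -1.70825751e-04,
        4.20840079e-03,  1.28844835e-05]), 'eef_pos': array([ 0.15800165, -0.60392566,  0.23007653]), 'tcp_rot': array([ 9.91835175e-01,  1.27521635e-01, -3.92780116e-05, -1.10316374e-03]), 'wrist_force': array([ 0.75305834,  0.34506355, -0.65505613]), 'torque': array([0.03038879, 0.00397315, 0.01350143]), 'finger_force': 0.0, 'grip_width': 0.08549557012047469}
[[-0.01102787 -0.99986194 -0.01242935]
 [-0.99212996  0.01249135 -0.12458775]
 [ 0.12472581  0.0109576  -0.99213074]] [-0.07849171  0.58234309  1.42988868] 42.562259132404364
```

View pics/top0.png

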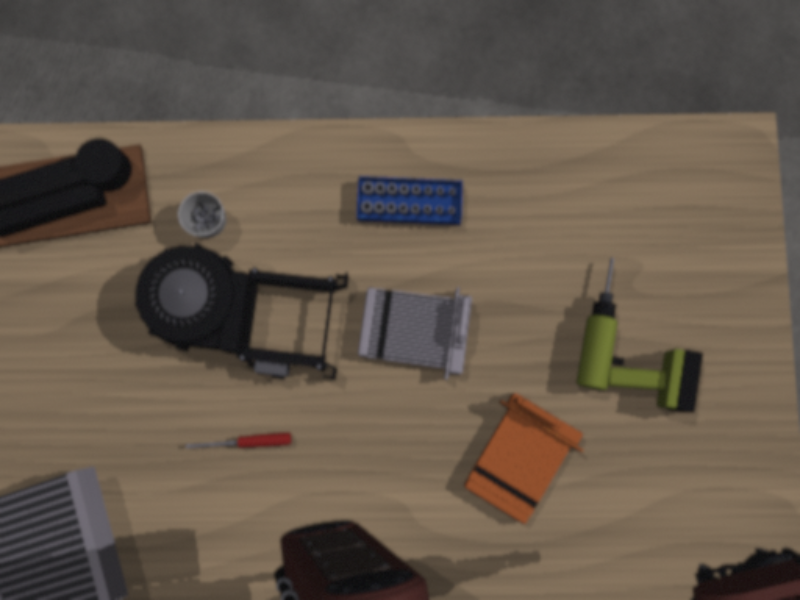

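View pics/side0.png

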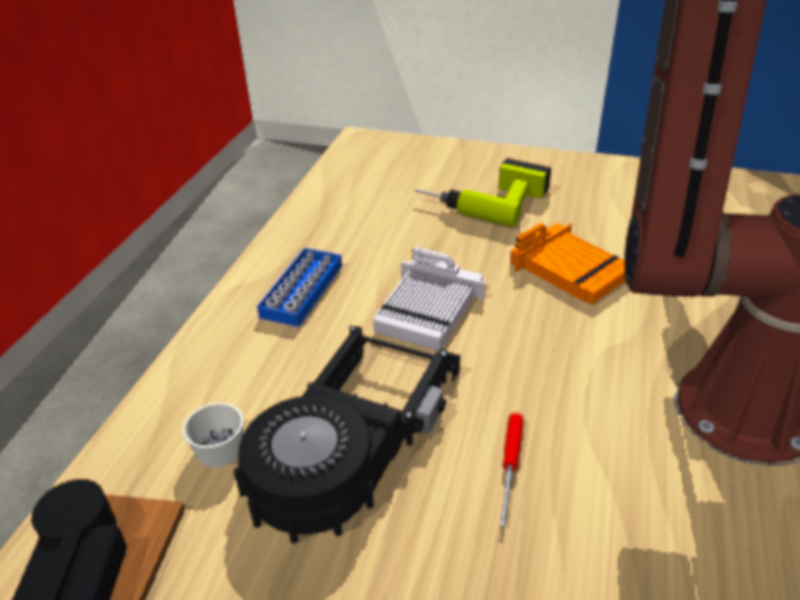

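In the top view (800x600), the silver core is at about (415,330) with its nose to the left. It has a black band near the nose and its flange and pipes at about (458,335). The orange look-alike is at (525,460). The case mouth is at about x=340, running from (345,280) to (332,372). I choose the silver core and check it in a close crop.

Run:
```python
from h import *
import pickle
c,s=pickle.load(open('c0.pkl','rb'))
im=c['color'][150:260,130:320,::-1]
cv2.imwrite('pics/crop0.png',cv2.resize(im,(760,440),interpolation=cv2.INTER_CUBIC))
```

```text
(no output)
```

View pics/crop0.png

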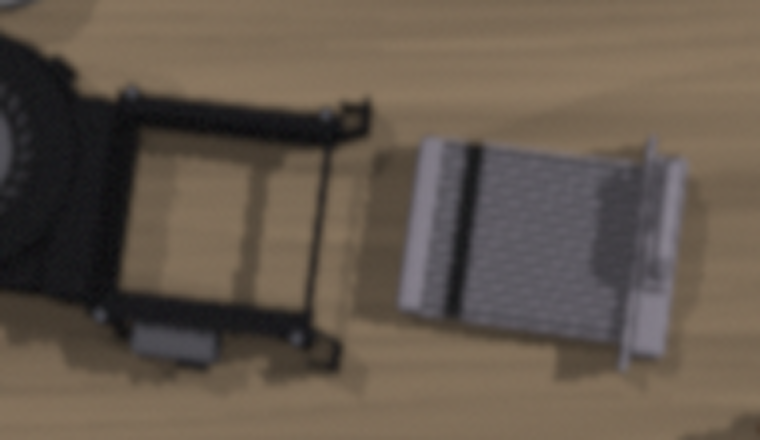

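The crop confirms the silver core, with its nose tank at the left, (425,137) to (400,310), and its rear tank at the right, (687,160) to (662,357). The case mouth ears are at about (370,100) and (340,368), and nothing lies between core and case.

Run:
```python
from h import *
import pickle
c,s=pickle.load(open('c0.pkl','rb'))
P=lambda u,v,z: ray(c,130+(u+.5)/4-.5,150+(v+.5)/4-.5,z)[:2]
n1,n2=P(425,137,.032),P(400,310,.032)
r1,r2=P(687,160,.036),P(662,357,.036)
f1,f2=P(652,137,.040),P(622,370,.040)
e1,e2=P(370,99,.044),P(340,369,.044)
b1,b2=P(330,145,.045),P(308,318,.045)
w1,w2=P(135,125,.06),P(118,300,.06)
for n,a,b in [('nose132',n1,n2),('rear150',r1,r2),('flange176',f1,f2),('mouth206',e1,e2),('bar',b1,b2),('end',w1,w2)]:
    d=b-a; print(n,a.round(4),b.round(4),'len',np.linalg.norm(d).round(4),'mid',((a+b)/2).round(4),'normal ang',np.degrees(np.arctan2(-d[0],d[1]) if 0 else np.arctan2(-d[0],d[1])).round(2))
a=(n1+n2)/2-(r1+r2)/2;print('core axis',np.linalg.norm(a),np.degrees(np.arctan2(a[1],a[0])))
a=(w1+w2)/2-(e1+e2)/2;print('case axis',np.linalg.norm(a),np.degrees(np.arctan2(a[1],a[0])))
# tool cap
from scipy.spatial.transform import Rotation as R
print(R.from_quat(r.get_state()['tcp_rot']).as_matrix().round(3))
```

```text
nose132 [ 0.631 -0.03 ] [ 0.5016 -0.0107] len 0.1309 mid [ 0.5663 -0.0204] normal ang 81.5
rear150 [ 0.6105 -0.2253] [ 0.4644 -0.2036] len 0.1477 mid [ 0.5375 -0.2144] normal ang 81.55
flange176 [ 0.6276 -0.1993] [ 0.4551 -0.1738] len 0.1744 mid [ 0.5413 -0.1866] normal ang 81.58
mouth206 [0.6583 0.0102] [0.458  0.0327] len 0.2015 mid [0.5582 0.0214] normal ang 83.57
bar [0.6239 0.0399] [0.4956 0.0561] len 0.1293 mid [0.5597 0.048 ] normal ang 82.8
end [0.6383 0.1822] [0.5094 0.193 ] len 0.1294 mid [0.5738 0.1876] normal ang 85.19
core axis 0.1961737727795294 81.54736840686714
case axis 0.16690073904145708 84.6162889187354
[[ 0.967  0.253 -0.   ]
 [ 0.253 -0.967  0.002]
 [ 0.    -0.002 -1.   ]]
```

```bash
cat >> h.py <<'E'
from scipy.spatial.transform import Rotation as Rot
def target(x,y,z,yaw,tilt):
    a=np.array([np.cos(np.radians(yaw)),np.sin(np.radians(yaw)),0]);d=np.array([0,0,-1.])
    M=np.c_[a,np.cross(d,a),d]
    T=Rot.from_matrix(M)*Rot.from_rotvec([0,tilt,0])
    s=r.get_state();C=Rot.from_quat(s['tcp_rot'])
    dp=C.inv().apply(np.array([x,y,z])-s['eef_pos'])*1000
    print('t',round(s['time'],2),'dp',dp.round(1),'rot',(C.inv()*T).as_rotvec().round(4))
E
python3 -c "
from h import *
target(.5315,-.2542,.15,81.5,.2)
target(.5315,-.2542,.15,81.5,0)"
```

```text
t 0.1 dp [ 449.8 -243.7   80.7] rot [ 0.1148  0.1753 -1.1628]
t 0.1 dp [ 449.8 -243.7   80.7] rot [-0.0018 -0.0015 -1.1667]
```

Request:
carry_out --deltas '[{"dp":[45,-24,0],"rotation":[0,0,-0.1]},{"dp":[90,-49,0],"rotation":[0,0,-0.24]},{"dp":[140,-76,0],"rotation":[0,0,-0.4]},{"dp":[190,-103,0],"rotation":[0,0,-0.56]},{"dp":[240,-130,0],"rotation":[0,0,-0.72]}]' --jaw 0

```text
time: 0.72
eef_pos: [0.3584, -0.4165, 0.2308]
tcp_rot: [0.882, 0.471, 0.0, -0.0]
wrist_force: [0.3, -0.2, 0.1]
grip_width: 0.0853
finger_force: 0.0
```

```bash
python3 -c "
from h import *
target(.5315,-.2542,.15,81.5,.2)"
```

```text
t 0.72 dp [231.2  53.6  80.9] rot [ 0.0438  0.1963 -0.4403]
```

Request:
carry_out --deltas '[{"dp":[50,12,0],"rotation":[0.01,0.04,-0.1]},{"dp":[100,24,0],"rotation":[0.02,0.09,-0.2]},{"dp":[150,35,20],"rotation":[0.03,0.14,-0.32]},{"dp":[195,45,50],"rotation":[0.044,0.196,-0.44]},{"dp":[231,54,81],"rotation":[0.044,0.196,-0.44]}]'

```text
time: 1.35
eef_pos: [0.5327, -0.2564, 0.1491]
tcp_rot: [0.755, 0.648, 0.076, -0.065]
wrist_force: [0.3, -0.3, -0.5]
grip_width: 0.0854
finger_force: 0.0
```

```bash
python3 -c "
from h import *
target(.5315,-.2542,.06,81.5,.2)
target(.5315,-.2542,.004,81.5,.2)
c=shot('wrist');cv2.imwrite('pics/w1.png',c['color'][:,:,::-1])
c=shot('top')
cv2.imwrite('pics/t1.png',cv2.resize(c['color'][130:290,120:340,::-1],(770,560)))"
```

```text
t 1.35 dp [-15.7  -1.5  87.7] rot [ 0.0009  0.0004 -0.0046]
t 1.35 dp [-26.8  -1.5 142.6] rot [ 0.0009  0.0004 -0.0046]
```

View pics/w1.png

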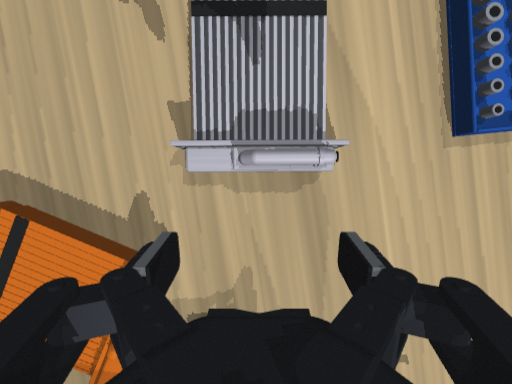

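The wrist view shows the silver core's rear face, (187,172) to (333,170), square to the open fingers at (170,240) and (345,240). The orange core's corner at (135,258) is near the left finger, so I check that clearance first.

```bash
python3 -c "
from h import *
c=shot('wrist')
for p in [(135,258,.03),(135,258,0),(187,172,.036),(333,170,.036),(187,172,.0)]: print(p,ray(c,*p).round(4))
q=ray(c,333,170,.036)-ray(c,187,172,.036);print(np.linalg.norm(q),np.degrees(np.arctan2(q[1],q[0])))
c=shot('top');h=cv2.cvtColor(c['color'],cv2.COLOR_RGB2HSV)
m=cv2.inRange(h,(3,150,90),(18,255,255));k=cv2.findContours(m,0,1)[0];k=max(k,key=cv2.contourArea)
for p in cv2.boxPoints(cv2.minAreaRect(k)): print(p,ray(c,*p,.03).round(3))"
```

```text
(135, 258, 0.03) [ 0.3973 -0.2838  0.03  ]
(135, 258, 0) [ 0.3815 -0.2912  0.    ]
(187, 172, 0.036) [ 0.4664 -0.2051  0.036 ]
(333, 170, 0.036) [ 0.6082 -0.2245  0.036 ]
(187, 172, 0.0) [ 0.4566 -0.2033  0.    ]
0.14312116289340981 -7.786998306098887
[319.0011  305.11847] [ 0.272 -0.269  0.03 ]
[350.79504 261.87872] [ 0.396 -0.366  0.03 ]
[374.12354 279.03198] [ 0.345 -0.432  0.03 ]
[342.3296  322.27173] [ 0.223 -0.335  0.03 ]
```

Request:
carry_out --deltas '[{"dp":[-7,0,35],"rotation":[0,0,0]},{"dp":[-14,-1,70],"rotation":[0,0,0]},{"dp":[-20,-1,105],"rotation":[0,0,0]},{"dp":[-25,-1,130],"rotation":[0,0,0]},{"dp":[-27,-1,142],"rotation":[0,0,0]}]'

```text
time: 2.17
eef_pos: [0.5302, -0.2564, 0.0054]
tcp_rot: [0.756, 0.647, 0.075, -0.065]
wrist_force: [0.5, 0.3, -0.2]
grip_width: 0.0853
finger_force: 0.0
```

```bash
python3 -c "
from h import *
target(.5342,-.2361,.004,82,.2)
target(.5342,-.2301,.004,82,.2)"
```

```text
t 2.17 dp [20.   0.9  5.5] rot [ 0.0026  0.0008 -0.0152]
t 2.17 dp [25.8 -0.1  6.7] rot [ 0.0026  0.0008 -0.0152]
```

Request:
carry_out --deltas '[{"dp":[8,0,1.6],"rotation":[0,0,0]},{"dp":[16,0,3.3],"rotation":[0,0,-0.005]},{"dp":[22,0,4.5],"rotation":[0,0,-0.008]},{"dp":[27,0,5.6],"rotation":[0,0,-0.008]},{"dp":[30,0,6.2],"rotation":[0,0,-0.008]}]'

```text
time: 2.8
eef_pos: [0.5359, -0.2249, 0.006]
tcp_rot: [0.753, 0.651, 0.076, -0.064]
wrist_force: [-0.9, -2.6, 0.5]
grip_width: 0.0854
finger_force: 1.5
```

Request:
carry_out --deltas '[{"dp":[2,0,0.4],"rotation":[0,0,0]},{"dp":[4,0,0.8],"rotation":[0,0,0]},{"dp":[6,0,1.2],"rotation":[0,0,0]},{"dp":[8,0,1.6],"rotation":[0,0,0]},{"dp":[10,0,2.0],"rotation":[0,0,0]}]'

```text
time: 3.42
eef_pos: [0.5375, -0.2154, 0.006]
tcp_rot: [0.753, 0.651, 0.076, -0.064]
wrist_force: [-1.3, -3.8, 2.5]
grip_width: 0.0856
finger_force: 1.9
```

```bash
python3 -c "
from h import *
c=shot('wrist');cv2.imwrite('pics/w2.png',c['color'][:,:,::-1])
s=r.get_state();print(s['eef_pos'],s['wrist_force'])"
```

```text
[ 0.53749521 -0.21499783  0.00594665] [-0.57985171 -2.85950867  2.63092992]
```

View pics/w2.png

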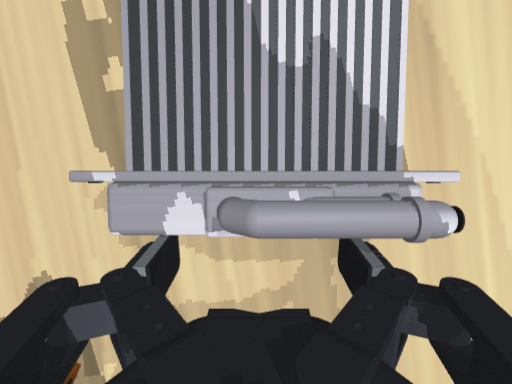

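The wrist view shows both fingers on the rear tank, (160,240) and (350,240). The flange is level, (70,176) to (460,176), so the core is square to the gripper.

```bash
python3 -c "
from h import *
c=shot('wrist')
a=ray(c,70,171,.04);b=ray(c,460,171,.04);print(a,b,np.linalg.norm(a-b),(a+b)/2,np.degrees(np.arctan2((b-a)[1],(b-a)[0])))
t=r.get_state()['eef_pos'];print((a+b)[:2]/2-t[:2])
c=shot('top');cv2.imwrite('pics/t2.png',cv2.resize(c['color'][150:260,130:320,::-1],(760,440),interpolation=cv2.INTER_CUBIC))"
```

```text
[ 0.46094905 -0.16681773  0.04      ] [ 0.63161082 -0.19183044  0.04      ] 0.17248499487222738 [ 0.54627993 -0.17932408  0.04      ] -8.338077240305969
[0.00880683 0.03570517]
```

View pics/t2.png

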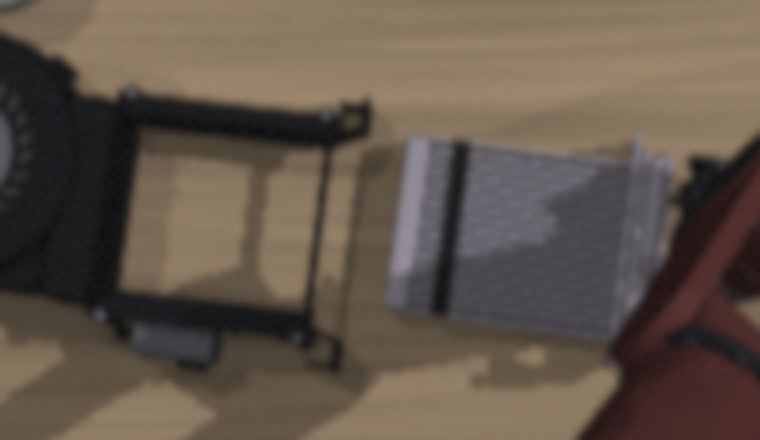

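```bash
python3 -c "
from h import *
c=shot('top')
P=lambda u,v,z: ray(c,130+(u+.5)/4-.5,150+(v+.5)/4-.5,z)[:2]
for n,a,b in [('upin',(328,143),(140,128)),('loin',(312,318),(120,297)),('upout',(325,107),(135,93))]:
    p,q=P(*a,.05),P(*b,.05);d=q-p;print(n,p,q,np.degrees(np.arctan2(d[1],d[0])))
n1,n2=P(410,135,.032),P(388,306,.032);print(n1,n2,(n1+n2)/2)
"
```

```text
upin [0.62461408 0.04089168] [0.63767361 0.18041985] 84.65282056750316
loin [0.4952305  0.05263396] [0.51231258 0.19364993] 83.09308214260146
upout [0.6516487  0.04311378] [0.66406283 0.18445293] 84.98046387362788
[ 0.63270441 -0.01881643] [ 0.50466723 -0.00181661] [ 0.56868582 -0.01031652]
```

```bash
cat >> h.py <<'E'
CO=np.array([.5577,.0214]);CY=84.2
def push(cx,cy,yaw,off=(-.037,.004),z=.005):
    f=lambda d:np.array([[np.cos(np.radians(d)),-np.sin(np.radians(d))],[np.sin(np.radians(d)),np.cos(np.radians(d))]])
    p=CO+f(CY)@np.array([cx,cy])+f(yaw)@np.array(off)
    target(p[0],p[1],z,yaw,.2)
E
python3 -c "
from h import *
push(-.165,-.0045,85.2)
"
```

```text
t 3.62 dp [34.2 -4.1  7.8] rot [ 0.0145  0.0009 -0.0604]
```

Request:
carry_out --deltas '[{"dp":[3.5,-0.4,0.8],"rotation":[0.0015,0,-0.006]},{"dp":[7,-0.8,1.5],"rotation":[0.003,0,-0.012]},{"dp":[10.5,-1.2,2.3],"rotation":[0.0045,0,-0.018]},{"dp":[14,-1.6,3],"rotation":[0.006,0,-0.024]},{"dp":[17,-2,3.7],"rotation":[0.007,0,-0.03]}]'

```text
time: 4.25
eef_pos: [0.5377, -0.1972, 0.0054]
tcp_rot: [0.743, 0.662, 0.075, -0.066]
wrist_force: [0.7, -3.8, 2.6]
grip_width: 0.0851
finger_force: 1.9
```

```bash
python3 -c "
from h import *
push(-.165,-.0045,85.2)
"
```

```text
t 4.25 dp [17.  -1.3  3.9] rot [ 0.0069  0.0008 -0.0299]
```

Request:
carry_out --deltas '[{"dp":[3.5,-0.4,0.8],"rotation":[0.0015,0,-0.006]},{"dp":[7,-0.8,1.5],"rotation":[0.003,0,-0.012]},{"dp":[10.5,-1.2,2.3],"rotation":[0.0045,0,-0.018]},{"dp":[14,-1.6,3],"rotation":[0.006,0,-0.024]},{"dp":[17,-2,3.7],"rotation":[0.007,0,-0.03]}]'

```text
time: 4.88
eef_pos: [0.5377, -0.1797, 0.0051]
tcp_rot: [0.732, 0.674, 0.073, -0.067]
wrist_force: [1.0, -4.6, 2.3]
grip_width: 0.0854
finger_force: 2.0
```

```bash
python3 -c "
from h import *
c=shot('top');cv2.imwrite('pics/t3.png',cv2.resize(c['color'][150:260,130:320,::-1],(760,440),interpolation=cv2.INTER_CUBIC))
w=shot('wrist');cv2.imwrite('pics/b.png',cv2.resize(np.vstack([cv2.imread('pics/t3.png')[:,60:700],cv2.resize(w['color'][:,:,::-1],(640,480))]),None,fx=.64,fy=.64))
"
```

```text
(no output)
```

View pics/b.png

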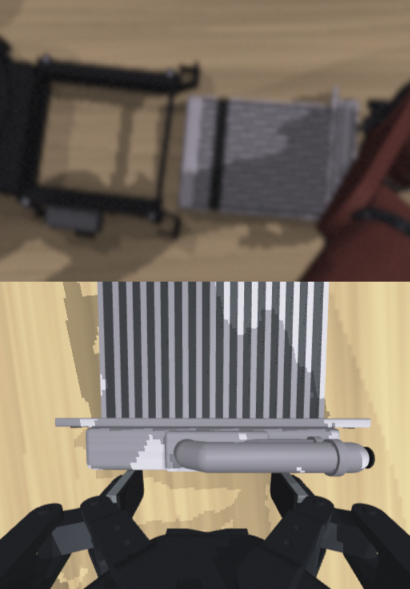

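The picture shows the nose at the mouth, about (190,96) to (181,208) in the upper half. The flange is still level against the fingers, (55,422) to (371,422), so the core hasn't slipped.

```bash
python3 -c "
from h import *
c=shot('top')
P=lambda u,v,z: ray(c,130+(u+.5)/4-.5,150+(v+.5)/4-.5,z)[:2]
n1,n2=P(357,150,.032),P(343,325,.032);a=np.radians(CY);
for p in (n1,n2,(n1+n2)/2): d=p-CO;print(p,d@[np.cos(a),np.sin(a)],d@[-np.sin(a),np.cos(a)])
d=n2-n1;print(np.linalg.norm(d),np.degrees(np.arctan2(-d[0],d[1])))
push(-.135,-.002,84.6)
push(-.105,-.000,84.2)
"
```

```text
[0.62185668 0.02093986] 0.006025652749780043 -0.06387474080627596
[0.49098176 0.03157766] 0.003383262675823801 0.06740521028135833
[0.55641922 0.02625876] 0.004704457712801917 0.0017652347375412348
0.13130654127984104 85.35308817067197
t 5.03 dp [29.2 -1.1  5.7] rot [-0.0033 -0.0001  0.0101]
t 5.03 dp [58.6 -2.9 11.7] rot [-0.0047 -0.0001  0.0169]
```

Request:
carry_out --deltas '[{"dp":[5,0,1],"rotation":[0,0,0.002]},{"dp":[10,0,2],"rotation":[-0.001,0,0.004]},{"dp":[15,0,3],"rotation":[-0.002,0,0.007]},{"dp":[20,0,4],"rotation":[-0.002,0,0.009]},{"dp":[25,0,5],"rotation":[-0.003,0,0.012]}]'

```text
time: 5.65
eef_pos: [0.5394, -0.1538, 0.0048]
tcp_rot: [0.737, 0.669, 0.074, -0.067]
wrist_force: [0.5, -1.6, -0.0]
grip_width: 0.0855
finger_force: 1.3
```

Request:
carry_out --deltas '[{"dp":[4,0,0.8],"rotation":[0,0,0.002]},{"dp":[8,0,1.6],"rotation":[-0.001,0,0.004]},{"dp":[12,0,2.4],"rotation":[-0.001,0,0.005]},{"dp":[16,0,3.2],"rotation":[-0.001,0,0.005]},{"dp":[20,0,4],"rotation":[-0.001,0,0.005]}]'

```text
time: 6.28
eef_pos: [0.5416, -0.1339, 0.005]
tcp_rot: [0.738, 0.667, 0.074, -0.067]
wrist_force: [-0.8, -2.1, -0.8]
grip_width: 0.0853
finger_force: 0.9
```

```bash
python3 -c "
from h import *
c=shot('top');t=cv2.resize(c['color'][150:260,130:320,::-1],(760,440),interpolation=cv2.INTER_CUBIC)
w=shot('wrist');cv2.imwrite('pics/b2.png',cv2.resize(np.vstack([t[:,60:700],cv2.resize(w['color'][:,:,::-1],(640,480))]),None,fx=.64,fy=.64))
push(-.105,-.003,84.2);push(-.03,-.003,84.2)
"
```

```text
t 6.38 dp [13.4 -0.7  2.9] rot [-0.0002 -0.0003 -0.0002]
t 6.38 dp [86.9 -0.7 17.8] rot [-0.0002 -0.0003 -0.0002]
```

View pics/b2.png

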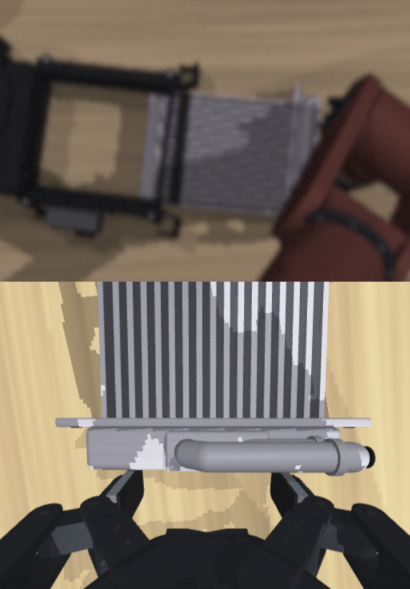

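The nose tank, at about (152,145) in the upper half, is past the bar and inside the slot. The flange is still square to the fingers, so I continue straight in.

Request:
carry_out --deltas '[{"dp":[5,0,1],"rotation":[0,0,0]},{"dp":[10,0,2],"rotation":[0,0,0]},{"dp":[15,-0.2,3],"rotation":[0,0,0]},{"dp":[20,-0.3,4],"rotation":[0,0,0]},{"dp":[25,-0.3,5],"rotation":[0,0,0]}]'

```text
time: 7.0
eef_pos: [0.544, -0.1085, 0.0052]
tcp_rot: [0.738, 0.667, 0.074, -0.067]
wrist_force: [-0.9, -1.7, -0.9]
grip_width: 0.0854
finger_force: 1.0
```

Request:
carry_out --deltas '[{"dp":[5,0,1],"rotation":[0,0,0]},{"dp":[10,0,2],"rotation":[0,0,0]},{"dp":[15,0,3],"rotation":[0,0,0]},{"dp":[20,0,4],"rotation":[0,0,0]},{"dp":[25,0,5],"rotation":[0,0,0]}]'

```text
time: 7.62
eef_pos: [0.5466, -0.0832, 0.0053]
tcp_rot: [0.738, 0.667, 0.074, -0.067]
wrist_force: [-0.7, -1.3, -0.6]
grip_width: 0.0855
finger_force: 1.0
```

```bash
python3 -c "
from h import *
push(-.03,-.003,84.2);push(0,-.003,84.2)
"
```

```text
t 7.62 dp [37.3 -0.5  7.8] rot [ 0.0002  0.0008 -0.0002]
t 7.62 dp [66.7 -0.5 13.7] rot [ 0.0002  0.0008 -0.0002]
```

Request:
carry_out --deltas '[{"dp":[5,0,1],"rotation":[0,0,0]},{"dp":[10,0,2],"rotation":[0,0,0]},{"dp":[15,-0.2,3],"rotation":[0,0,0]},{"dp":[20,-0.3,4],"rotation":[0,0,0]},{"dp":[25,-0.3,5],"rotation":[0,0,0]}]'

```text
time: 8.25
eef_pos: [0.5488, -0.0578, 0.0053]
tcp_rot: [0.738, 0.667, 0.074, -0.067]
wrist_force: [0.1, -2.4, -0.6]
grip_width: 0.0853
finger_force: 0.9
```

Request:
carry_out --deltas '[{"dp":[5,0,1],"rotation":[0,0,0]},{"dp":[10,0,2],"rotation":[0,0,0]},{"dp":[15,0,3],"rotation":[0,0,0]},{"dp":[20,0,4],"rotation":[0,0,0]},{"dp":[25,0,5],"rotation":[0,0,0]}]'

```text
time: 8.88
eef_pos: [0.5516, -0.0325, 0.0054]
tcp_rot: [0.738, 0.667, 0.074, -0.066]
wrist_force: [0.5, -2.1, -1.4]
grip_width: 0.0854
finger_force: 1.0
```

```bash
python3 -c "
from h import *
push(0,-.003,84.2)
c=shot('top');t=cv2.resize(c['color'][150:260,130:320,::-1],(760,440),interpolation=cv2.INTER_CUBIC)
w=shot('wrist');cv2.imwrite('pics/b3.png',cv2.resize(np.vstack([t[:,60:700],cv2.resize(w['color'][:,:,::-1],(640,480))]),None,fx=.64,fy=.64))
"
```

```text
t 8.88 dp [16.8 -0.4  3.8] rot [ 0.0005  0.0008 -0.0004]
```

View pics/b3.png

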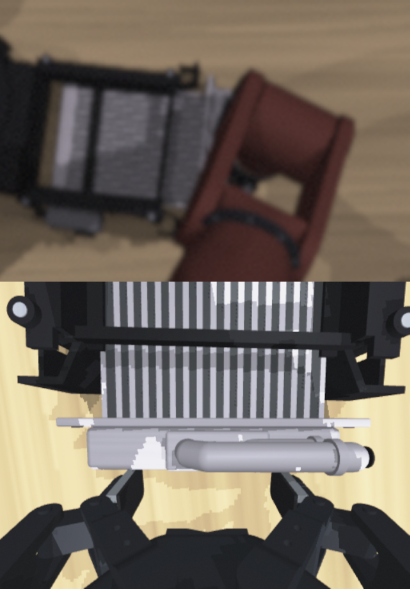

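The flange, (55,422) to (371,422) in the lower half, is square to the case ears at rows 377–390. The remaining gap is about 15–18 mm.

Request:
carry_out --deltas '[{"dp":[3,0,0.6],"rotation":[0,0,0]},{"dp":[6,0,1.2],"rotation":[0,0,0]},{"dp":[8,0,1.6],"rotation":[0,0,0]},{"dp":[10,0,2],"rotation":[0,0,0]},{"dp":[11.5,0,2.3],"rotation":[0,0,0]}]'

```text
time: 9.6
eef_pos: [0.5529, -0.0212, 0.0056]
tcp_rot: [0.738, 0.667, 0.074, -0.066]
wrist_force: [0.4, -3.1, -0.4]
grip_width: 0.0855
finger_force: 1.4
```

Request:
carry_out --deltas '[{"dp":[0.6,0,0.1],"rotation":[0,0,0]},{"dp":[1.2,0,0.2],"rotation":[0,0,0]},{"dp":[1.8,0,0.3],"rotation":[0,0,0]},{"dp":[2.4,0,0.5],"rotation":[0,0,0]},{"dp":[3,0,0.6],"rotation":[0,0,0]}]'

```text
time: 10.22
eef_pos: [0.5532, -0.0182, 0.0055]
tcp_rot: [0.738, 0.667, 0.074, -0.066]
wrist_force: [0.5, -4.2, 0.2]
grip_width: 0.0857
finger_force: 2.2
```

Request:
carry_out --deltas '[{"dp":[0.3,0,0.1],"rotation":[0,0,0]},{"dp":[0.6,0,0.1],"rotation":[0,0,0]},{"dp":[0.9,0,0.2],"rotation":[0,0,0]},{"dp":[1.2,0,0.2],"rotation":[0,0,0]},{"dp":[1.5,0,0.3],"rotation":[0,0,0]}]'

```text
time: 10.85
eef_pos: [0.5531, -0.0178, 0.0055]
tcp_rot: [0.739, 0.667, 0.073, -0.066]
wrist_force: [-1.0, -7.3, 1.5]
grip_width: 0.0853
finger_force: 4.0
```

Motion has stopped and the force is rising, which suggests the flange has contacted. I press a little more to seat both sides.

Request:
carry_out --deltas '[{"dp":[0.3,0,0.1],"rotation":[0,0,0]},{"dp":[0.6,0,0.1],"rotation":[0,0,0]},{"dp":[0.9,0,0.2],"rotation":[0,0,0]},{"dp":[1.2,0,0.2],"rotation":[0,0,0]},{"dp":[1.5,0,0.3],"rotation":[0,0,0]}]'

```text
time: 11.48
eef_pos: [0.5527, -0.0168, 0.0054]
tcp_rot: [0.739, 0.667, 0.073, -0.066]
wrist_force: [-4.5, -9.7, 4.1]
grip_width: 0.0852
finger_force: 5.2
```

```bash
python3 -c "
from h import *
w=shot('wrist');cv2.imwrite('pics/b4.png',cv2.resize(w['color'][:260,:,::-1],(800,406),interpolation=cv2.INTER_CUBIC));s=r.get_state();print(s['wrist_force'],s['torque'])
"
```

```text
[-3.27972142 -9.61020644  3.56885983] [-1.41414711  0.3748885  -0.32641896]
```

View pics/b4.png

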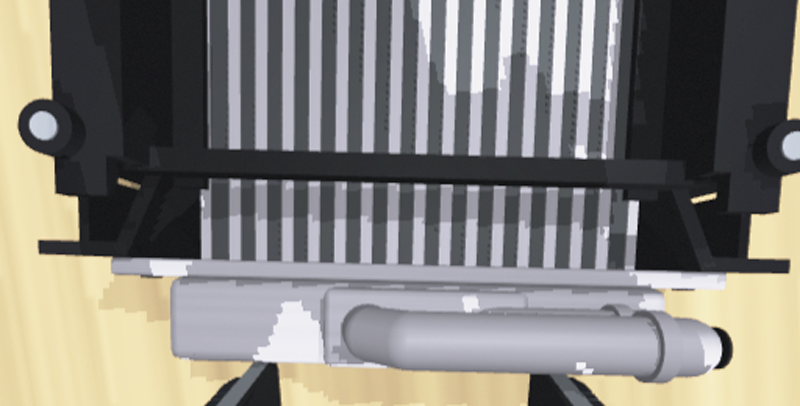

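In this last view the flange front edge, (112,258) to (725,275), lies against the case ears, (40,253) to (790,272). I check the gap on each side numerically.

```bash
python3 -c "
from h import *
c=shot('wrist');k=.64
P=lambda u,v,z: ray(c,u*k,v*k,z)[:2]
E=[P(40,254,.044),P(790,272,.044)];F=[P(112,258,.04),P(725,274,.04)]
for X in(E,F):
    d=X[1]-X[0];print(X,np.linalg.norm(d),'yaw',90+np.degrees(np.arctan2(d[1],d[0])))
d=(E[1]-E[0]);d/=np.linalg.norm(d);n=np.array([-d[1],d[0]])
print('gap mm',[(p-E[0])@n*1000 for p in F])
im=cv2.cvtColor(c['color'],cv2.COLOR_RGB2GRAY)
for u in (76,80,90,455,460): print(u,im[152:190,u])
"
```

```text
[array([0.45902176, 0.03310581]), array([0.66134638, 0.00763094])] 0.20392208928984965 yaw 82.82360361320198
[array([0.47555457, 0.03044312]), array([0.64680857, 0.00851533])] 0.17265213453224273 yaw 82.70340811473349
gap mm [np.float64(-0.5764835096756351), np.float64(-0.938674133962858)]
76 [ 38  36  36  37  37  36  38  39  39  40  38  34  68 115 136 162 176 175
 175 174 174 172 158 148 185 205 205 205 205 205 205 205 206 206 206 206
 206 206]
80 [ 37  36  37  37  35  41  38  37  38  38  37  35  54 108 135 163 176 176
 175 174 174 173 160 149 186 206 207 208 207 207 207 207 207 207 207 207
 207 206]
90 [ 26  23  23  26  23  24  24  23  24  25  24  25  34 134 171 175 178 177
 177 175 175 175 164 128  72 124 183 199 198 199 199 199 199 199 200 200
 200 199]
455 [ 24  23  20  23  26  25  24  24  23  26  30  35  47  55  58  54  49  47
  47  48  47  50 106 159 218 233 234 235 236 237 238 238 235 235 233 233
 233 233]
460 [ 26  23  25  23  25  22  23  22  23  23  23  22  32  43  46  48  47  47
  48  48  46  46 101 155 195 209 210 213 229 237 238 239 238 234 229 230
 230 230]
```

Request:
carry_out --deltas '[{"dp":[0,0.3,0],"rotation":[0,0,0.008]},{"dp":[0.3,0.6,0],"rotation":[0,0,0.016]},{"dp":[0.6,1,0.1],"rotation":[-0.005,0,0.024]},{"dp":[1,1,0.2],"rotation":[-0.005,0,0.024]},{"dp":[1.5,1,0.3],"rotation":[-0.005,0,0.024]}]'

```text
time: 12.2
eef_pos: [0.553, -0.0158, 0.0053]
tcp_rot: [0.746, 0.659, 0.072, -0.065]
wrist_force: [-6.2, -12.1, 4.7]
grip_width: 0.0854
finger_force: 6.5
```

Request:
carry_out --deltas '[{"dp":[0.4,0,0.1],"rotation":[0,0,0]},{"dp":[0.8,0,0.2],"rotation":[0,0,0]},{"dp":[1.2,0,0.2],"rotation":[0,0,0]},{"dp":[1.6,0,0.3],"rotation":[0,0,0]},{"dp":[1.6,0,0.3],"rotation":[0,0,0]}]'

```text
time: 12.82
eef_pos: [0.553, -0.0157, 0.0054]
tcp_rot: [0.746, 0.659, 0.072, -0.064]
wrist_force: [-8.0, -15.9, 5.4]
grip_width: 0.0853
finger_force: 8.4
```

Movement is now 0.1 mm for a 1.6 mm command, so the flange is hard against the stop. I back off and check.

Request:
carry_out --deltas '[{"dp":[-3,0,-0.6],"rotation":[0,0,0]},{"dp":[-8,0,-1.6],"rotation":[0,0,0]},{"dp":[-16,0,-3.3],"rotation":[0,0,0]},{"dp":[-28,0,-5.7],"rotation":[0,0,0]},{"dp":[-44,0,-9],"rotation":[0,0,0]}]'

```text
time: 13.45
eef_pos: [0.5488, -0.0571, 0.0055]
tcp_rot: [0.746, 0.658, 0.075, -0.066]
wrist_force: [-0.1, 0.3, -0.0]
grip_width: 0.085
finger_force: 0.0
```

Request:
carry_out --deltas '[{"dp":[-4,0,-24],"rotation":[0,0,0]},{"dp":[-8,0,-54],"rotation":[0,0,0]},{"dp":[-8,0,-94],"rotation":[0,0,0]},{"dp":[-8,0,-130],"rotation":[0,0,0]},{"dp":[-8,0,-140],"rotation":[0,0,0]}]'

```text
time: 14.08
eef_pos: [0.5463, -0.0937, 0.1441]
tcp_rot: [0.747, 0.658, 0.076, -0.063]
wrist_force: [-0.2, -0.5, 0.1]
grip_width: 0.0853
finger_force: 0.0
```

```bash
python3 -c "
from h import *
c=shot('wrist');s=r.get_state();print(s['eef_pos'],s['wrist_force'],s['qd'].round(3))
im=cv2.cvtColor(c['color'],cv2.COLOR_RGB2GRAY)
# flange ends expected positions for gap columns
E=np.array([[.459,.0331],[.6613,.0076]]);d=(E[1]-E[0]);d/=np.linalg.norm(d);n=np.array([-d[1],d[0]]);m=E.mean(0)
for y in (-.084,-.078,-.074,.074,.078,.084):
    pts=np.array([proj(c,[*(m+d*y+n*x),.042]) for x in np.arange(-.012,.0121,.001)],np.float32)
    print(y,cv2.remap(im,pts[:,:1],pts[:,1:],1).ravel(),pts[12].round())
"
```

```text
[ 0.54603847 -0.09341065  0.14388858] [ 0.26914749 -1.09637895  0.43865905] [ 0.011  0.033  0.027  0.006 -0.033  0.   ]
-0.084 [115  70  23  23  36  70 126 170 172 170 150  88  25  30  33  33  29  22
  18  20  17  23  43  76  89] [166.  88.]
-0.078 [129 117  82  46  73 109 139 171 174 171 159 104  20  20  20  23  25  27
  29  31  31  29  31  32  34] [173.  88.]
-0.074 [118 116 102  92 108 118 139 172 174 171 159 102  16  16  16  16  17  20
  21  21  20  20  22  22  24] [177.  88.]
0.074 [170 162 150 136 122 126 153 175 176 172 138  64  16  15  13  15  17  16
  15  17  16  17  21  24  27] [336.  88.]
0.078 [103 101  66  47  99 127 154 176 176 161 113  52  20  20  28  37  40  39
  35  31  30  30  40  55  70] [340.  88.]
0.084 [109  53  29  63 104 128 154 177 177 176 136  43  30  36  38  37  30  18
  16  14  15  17  36  82 126] [346.  88.]
```

Request:
carry_out --deltas '[{"dp":[0,0,-15],"rotation":[0,0,0]},{"dp":[0,0,-25],"rotation":[0,0,0]},{"dp":[0,0,-30],"rotation":[0,0,0]},{"dp":[0,0,-30],"rotation":[0,0,0]},{"dp":[0,0,-30],"rotation":[0,0,0]}]'

```text
time: 14.75
eef_pos: [0.5434, -0.0974, 0.17]
tcp_rot: [0.746, 0.658, 0.075, -0.066]
wrist_force: [-1.0, -0.8, -0.8]
grip_width: 0.0855
finger_force: 0.0
```

```bash
python3 -c "
from station import r
print(r.hand_in())"
```

```text
the job is handed in; nothing more can be done
None
```

I pushed the heater core nose first into the case until its flange came to a hard stop, square to the mouth and flush to within about 1 mm as measured; the gripper is clear, no bystander was approached, and the job was handed in at about 15 s.

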